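# Find the short-bored rod socket with a plug gauge and scrap it

### The job

One of the three flanged rod sockets on the black mat was not bored to full depth. Try the 16 mm plug gauge from the wooden stand in their bores, never forcing it, until you have felt it stop short in the bad one; only then set that socket down gently, upright, in the grey tray. In the end the gauge is back in its hole in the stand, fully home, the two good sockets stand on the mat, and nothing else has been disturbed.

Things in the scene. Friction and masses are not known exactly. Their poses are not given: they have to be found in the camera images.
- gauge_grip (a point): 16 mm plug gauge, 120 g, upright in the wooden stand with its collar on the stand's top: steel pin 16 mm thick, 32 mm long, tip chamfer 1.5 mm; collar 26 mm wide, 4 mm thick; dark knurled round handle 18 mm thick, 56 mm long. This point is the handle's middle, on the axis, 64 mm above the pin's tip, 32 mm above the collar's underside; z runs from tip to handle.
- gauge_tip (a point): Centre of the end face of the 16 mm gauge's pin, on the axis, 64 mm below gauge_grip. A push of about 5 N, let down slowly, shows where the gauge stops; over 35 N on a socket (a blow counts too) is forcing it. Off the bore's axis, the pin rides on the mouth's chamfer, which pushes it sideways towards the axis with 0.5 to 2 N.
- stand_hole (a point): Centre of the mouth of the 16 mm gauge's own hole, on the top face of the wooden stand: a fixed block 56 mm (its x) by 130 mm (its y), 38 mm high, on the worktop. The hole is 20 mm in diameter, right through, 34 mm from the block's middle towards its +y. The axes are the block's.
- small_hole (a point): Centre of the mouth of the stand's other hole, 68 mm from stand_hole towards the block's -y. A smaller gauge (10 mm pin; handle and height as the other's) stands loose in it; not needed, leave it alone.
- mat: Fixed black rubber mat, 150 mm (its x) by 310 mm (its y), 3 mm thick; origin at the centre of its underside. Three sockets stand on it in a row along its y, 20 mm on the -x side of its middle, one at each station. All look alike; which of them is the short one, and where it stands, changes each time.
- station_1 (a point): Point on the mat's top face (z 3 mm above the worktop), 100 mm to the mat's +y from station_2. A socket stands here, its axis within 3 mm of the point in x and in y. Sockets: plain aluminium, loose, about 140 g, 46 mm high; flange 58 mm in diameter, 8 mm thick; round neck 39 mm in diameter above it, open bore in the top.
- station_2 (a point): Middle station, as station_1. Bores: 17 mm in diameter, 2 mm chamfer at the mouth, ending on a flat shoulder round a small pilot hole. Good bore: 34 mm deep, the gauge goes in till its collar rests on the socket's top. Short bore: 16 mm deep, the gauge stops with its collar 16 mm above the top.
- station_3 (a point): Third station, 100 mm to the mat's -y from station_2, otherwise as station_1.
- tray_in (a point): Centre of the inner floor of the fixed grey scrap tray, which is empty: 110 mm (its x) by 130 mm (its y) outside, walls 3 mm thick and 14 mm high, floor 3 mm thick. The axes are the tray's.
- pen: Marker pen, 135 mm long, 17 mm thick, lying on the mat along its y, about 75 mm behind the row of sockets (mat's +x side). Leave it alone. Origin at the middle of its underside.
- vial: Small screw vial, 24 mm in diameter, 56 mm high, standing on the robot's side of the mat. Leave it alone. Origin at the centre of its underside.
- weight: Brass weight, 22 mm in diameter, 42 mm high, standing beyond the mat, near the beaker. Leave it alone. Origin at the centre of its underside.
- beaker: Small glass beaker, 56 mm in diameter, 72 mm high, standing beyond the tray and the mat. Leave it alone. Origin at the centre of its underside.

How it is judged:
By the outcome, as a careful person would: the job done as asked, in the order asked, and still so for the second after the job is handed in, with the robot touching nothing.
It also fails if it takes over 72 s, if anything falls off the work surface, if the arm or the gripper's body presses on something with over 40 N, if the wrist force passes 120 N, or if a joint passes its speed limit or range.

### The arm

A 6-joint arm with a two-finger parallel gripper is mounted at the origin on a cart in front of the work surface, level with it; the furniture and walls round the work are solid. World frame = base frame: x ahead of the robot, y to its left, z up, the work surface at z = 0. Lengths are in m, angles in rad, forces in N, time in s.
With the tool pointing down it reaches from about 0.425 to 0.925 m from the base axis. Payload 12.5 kg.
Tool frame: the origin (TCP) lies on the mounting face of the last link; the fingertips stand 173 mm ahead of it and the grasp point (between the pads) lies 155 mm ahead of it (r.nose_length is the z of the fingertips in the tool frame, in m); z points along the fingers, y is the line along which they close (so a half turn about z gives the same grasp; the last joint's range is limited). The gripper opens to 85 mm and grips with 20 to 120 N. Pads are 22 mm wide; open, the fingers measure 114 mm over their backs; the gripper's body (76 mm by 85 mm) begins 54 mm behind the grasp point. The pads swing forward as they close: fully open they stand 13 mm farther back than shut.
Start: joints at [-1.254, 0.491, 1.559, -0, 1.092, -0.106], TCP at [0.256, -0.57, 0.405] pointing down, gripper open.
Joint ranges: [-3.1, 3.1], [-0.84, 2.19], [0.05, 2.79], [-1.13, 4.28], [0.06, 2.93], [-2.69, 2.69]. Speed limits (rad/s): [2.22, 2.22, 2.79, 3.14, 3.14, 3.14].

### API

Orientations are given as a unit quaternion [w, x, y, z].
In Python, from cell import read_state, optics, r, spot_in, regions_of gives the robot as it stands.
- The arm moves only by the tool step_arm, never from a script. Its argument "series" is a list of rows, each an object with "translation": the shift along the world's x, y, z in m, a list of three; "rot": the turn, a rotation vector about the world's x, y, z in units of 5 degrees (1.0 is 5 degrees), a list of three. A call has 1 to 12 rows; each row is the pose to reach, as a shift and turn from the pose commanded when the call began; what a row does not reach only later rows make up. A row lasts 1/12 s, in which the tool goes at most 41.7 mm and 7.16 degrees, less where a joint would pass 70% of its speed; a pose out of reach is approached as far as the arm can. A call with a gripper value outside its range is refused whole. "grip" is the closure in counts, from 0 (fully open) to 255 (shut), set as the call begins (left out, the last holds). The fingers move at their own pace and stop on an object; "newtons" is the grip in N (left out, the last holds). Time passes only in rows, so rows that repeat a pose let the fingers close. It gives the time, the measured TCP pose, the force, the opening and the grip force at its end, in the units of the state.
- read_state(): the state, without advancing time (a new reading comes with each control period).
- optics.read_camera(name): name is "scene" or "top" or "wrist"; returns a dict with "pixels" (420x560x3 uint8, red, green, blue), "mtx" (3x3 intrinsics, pixels), "rvec" (rotation vector, rad) and "tvec" (3), from world to camera coordinates, as OpenCV has them; the wrist camera has in their place "mount" (4x4, takes a point from camera to tool coordinates, whose origin is the TCP and whose axes are the flange's). Camera axes: x right, y down, z forward; pixel columns grow to the right and rows downward; lengths in m; the calibration is good to about 2 mm. The wrist camera is an equidistant fisheye: a pixel r from the principal point sees the ray r / f radians off the axis. A picture is of the moment at which its call begins: read the wrist's pose just before it. There is no depth.
- r.close_job(): hands the job in; it is judged then, once.
Trained networks look in the newest picture that a camera, given by its name, has taken for a name from the list of things; names that differ only in an ending like _2 or _b are one class to them, and where a whole thing is asked for, a point or a joint stands for the part that bears it (a point fixed in the world has none). Each returns a list of dicts, best first, with "confidence" (0 to 1); they miss things now and then, are a little off and sometimes report something else, mostly with a low value. They report only what shows in the picture. A call takes as long as a camera call.
- spot_in(camera, query): "box" ([left, top, right, bottom] in pixels, round what is visible of it).
- regions_of(camera, query): "region" (420x560 bool, what is visible of it) and "box" ([left, top, right, bottom] in pixels, round what is visible of it).
The state is a dict: "time_s": time; "qpos": joint angles; "joint_velocities": joint speeds; "tau": joint torques, N m; "position": TCP position; "ee_rot": TCP orientation; "ft_force": force on the tool from outside, world axes, zero at the start; "moment": the same for the moment, N m; "finger_gap": finger opening in m; "grip_force": force on a finger pad.
Only numpy, scipy, OpenCV 4.12 (cv2) and the standard library are available. Lean on these libraries where they do the work, as an engineer would, in place of code of your own. Each camera call takes 0.05 s, during which the arm holds its last target. There are 200 camera calls.

## Working session

There is one attempt and no reset: what is moved stays moved. The work goes in short steps, Python scripts to look and compute and a tool call to move; the robot and the scene stay as the last step left them, time stands still between calls to the robot, and variables do not carry over. Pictures are saved under pics/ and viewed, at most 10 in all, crops included, and the job is handed in when it is done.

Besides the shell and the picture viewer there is one more tool, called after ">>>" as name(argument=value, ...) on one line, values as JSON. step_arm: Moves the arm, as the interface text tells. Its arguments: {"type":"object","properties":{"series":{"type":"array","items":{"type":"object","properties":{"translation":{"type":"array","items":{"type":"number"}},"rot":{"type":"array","items":{"type":"number"}}}}},"grip":{"type":"number"},"newtons":{"type":"number"}},"required":["series"]}

```bash
mkdir -p pics; ls
python3 - <<'E'
from cell import read_state, optics, r, spot_in, regions_of
import cv2, numpy as np
s=read_state(); print(s)
ims=[]
for c in ["scene","top"]:
    d=optics.read_camera(c); cv2.imwrite(f"pics/{c}0.png",d["pixels"][:,:,::-1])
    print(c,d["mtx"].tolist(),d["rvec"],d["tvec"])
    for q in ["gauge_grip","station_1","stand_hole","mat","tray_in","pen","vial","weight","beaker"]:
        print(q,[(np.round(x["box"]).tolist(),round(x["confidence"],2)) for x in spot_in(c,q)][:5])
print(read_state()["time_s"])
E
```

```text
pics
{'time_s': 0.0, 'qpos': array([-1.25360381e+00,  4.91584167e-01,  1.55945840e+00,  5.18996946e-05,
        1.09172540e+00, -1.05616079e-01]), 'joint_velocities': array([-0.00168555, -0.00097408, -0.00019501, -0.0004845 , -0.00097415,
       -0.00212768]), 'tau': array([-1.61194934e-03, -6.18456388e+01, -2.61596990e+01, -1.82803783e-04,
        4.12912195e-03,  2.00421124e-05]), 'position': array([ 0.25645694, -0.56992486,  0.40410926]), 'ee_rot': array([-5.86802882e-04,  9.77739555e-01,  2.09821394e-01, -3.91585474e-05]), 'ft_force': array([ 0.70018144, -0.23375825,  1.27636243]), 'moment': array([-0.01498185, -0.01335195, -0.01158254]), 'grip_force': 0.0, 'finger_gap': 0.08538032961338161}
scene [[474.67769625434073, 0.0, 290.41086817846724], [0.0, 474.67769625434073, 204.5651296208902], [0.0, 0.0, 1.0]] [ 1.14905591 -1.95274058  1.25402633] [0.34804782 0.25334707 0.58706462]
gauge_grip [([368.0, 197.0, 378.0, 232.0], 0.77)]
station_1 [([148.0, 229.0, 332.0, 315.0], 0.93)]
stand_hole [([352.0, 217.0, 388.0, 254.0], 0.67)]
mat [([147.0, 230.0, 327.0, 319.0], 0.63)]
tray_in [([30
[... 346 characters left out ...]
.7440391294055, 212.79840575692168], [0.0, 0.0, 1.0]] [ 2.09727622 -2.15407398  0.18813775] [0.14972279 0.53233101 0.90606206]
gauge_grip [([370.0, 248.0, 389.0, 264.0], 0.64)]
station_1 [([146.0, 182.0, 320.0, 289.0], 0.77), ([369.0, 246.0, 387.0, 264.0], 0.53), ([239.0, 321.0, 251.0, 333.0], 0.46)]
stand_hole [([357.0, 237.0, 434.0, 278.0], 0.94)]
mat [([149.0, 183.0, 322.0, 291.0], 0.83)]
tray_in [([343.0, 157.0, 416.0, 215.0], 0.61), ([372.0, 248.0, 385.0, 264.0], 0.22)]
pen [([162.0, 203.0, 237.0, 219.0], 0.87)]
vial [([239.0, 321.0, 254.0, 333.0], 0.54)]
weight [([256.0, 133.0, 269.0, 146.0], 0.56), ([342.0, 157.0, 414.0, 216.0], 0.27)]
beaker [([304.0, 109.0, 336.0, 147.0], 0.75)]
1.0
```

View pics/scene0.png

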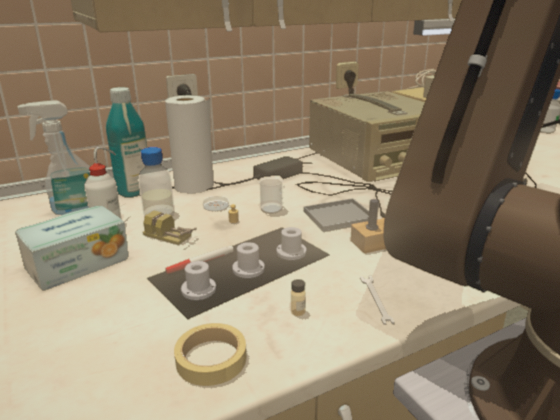

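View pics/top0.png

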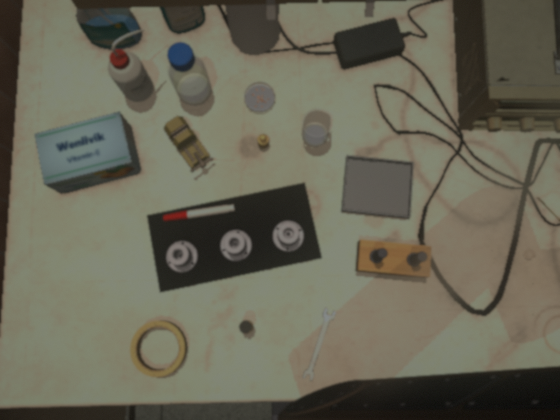

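The scene view shows the sockets at about (197,278), (247,258) and (291,242), and the gauge handle at (373,213). In the top view the sockets are at (181,256), (236,245) and (288,236), and the handles at (379,256) and (417,259). The tray is at (378,187).

```bash
cat > h.py <<'E'
from cell import read_state, optics, r, spot_in, regions_of
import cv2, numpy as np
from scipy.spatial.transform import Rotation as R
def cam(c):
    d=optics.read_camera(c); return d
def ray(d,px):
    K=d["mtx"];Rm=R.from_rotvec(np.ravel(d["rvec"])).as_matrix();t=np.ravel(d["tvec"])
    return -Rm.T@t, Rm.T@np.linalg.solve(K,[px[0],px[1],1.])
def atz(d,px,z):
    o,v=ray(d,px); return o+v*(z-o[2])/v[2]
def tri(rays):
    A=np.zeros((3,3));b=np.zeros(3)
    for o,v in rays:
        v=v/np.linalg.norm(v);P=np.eye(3)-np.outer(v,v);A+=P;b+=P@o
    p=np.linalg.solve(A,b); return p,[np.linalg.norm(np.cross(p-o,v/np.linalg.norm(v))) for o,v in rays]
def wpose(s=None):
    s=s or read_state();q=s["ee_rot"];T=np.eye(4);T[:3,:3]=R.from_quat([q[1],q[2],q[3],q[0]]).as_matrix();T[:3,3]=s["position"];return T
def wray(d,T,px):
    K=d["mtx"];p=np.array([(px[0]-K[0,2])/K[0,0],(px[1]-K[1,2])/K[1,1]]);a=np.linalg.norm(p)
    v=np.array([*(np.sin(a)*p/max(a,1e-9)),np.cos(a)]);M=T@np.array(d["mount"]);return M[:3,3],M[:3,:3]@v
def wproj(d,T,X):
    M=np.linalg.inv(T@np.array(d["mount"]));c=M[:3,:3]@X+M[:3,3];a=np.arctan2(np.hypot(c[0],c[1]),c[2]);u=c[:2]/np.hypot(c[0],c[1])*a
    K=d["mtx"];return np.array([K[0,0]*u[0]+K[0,2],K[1,1]*u[1]+K[1,2]])
def proj(d,X): return cv2.projectPoints(np.array([X],float),d["rvec"],d["tvec"],d["mtx"],None)[0].ravel()
E
python3 - <<'E'
from h import *
np.set_printoptions(precision=4,suppress=True)
t=cam("top"); s=cam("scene")
# sockets: neck top circles
for a,b in zip([(181,256),(236,245),(288,236)],[(197,268),(247,249),(291,234)]):
    print("socket",atz(t,a,.049),tri([ray(t,a),ray(s,b)]))
print("gauge top", tri([ray(t,(379,256)),ray(s,(373,201))]), atz(t,(379,256),.098), "small",atz(t,(417,259),.098))
for q in ["mat","tray_in","stand_hole","gauge_grip"]:
    x=regions_of("top",q)[0]; m=x["region"].astype(np.uint8)
    c=cv2.minAreaRect(np.argwhere(m)[:,::-1].astype(np.float32)); z={"mat":.003,"tray_in":.014,"stand_hole":.038,"gauge_grip":.09}[q]
    P=np.array([atz(t,p,z)[:2] for p in cv2.boxPoints(c)])
    print(q,x["confidence"],"ctr",atz(t,c[0],z),P.tolist())
for q,b,z in [("vial",(246,327),.056),("weight",(263,139),.042),("beaker",(316,130),.072),("pen",(199,211),.02)]: print(q,atz(t,b,z))
E
```

```text
socket [0.4618 0.3138 0.049 ] (array([0.4632, 0.3167, 0.0453]), [np.float64(0.002394535822389733), np.float64(0.0023945358223899154)])
socket [0.4791 0.2146 0.049 ] (array([0.4807, 0.2171, 0.0453]), [np.float64(0.002478163653847158), np.float64(0.002478163653847137)])
socket [0.4929 0.1203 0.049 ] (array([0.4939, 0.121 , 0.045 ]), [np.float64(0.0008647463124474678), np.float64(0.0008647463124475017)])
gauge top (array([ 0.4475, -0.0328,  0.0991]), [np.float64(0.0002579957985207593), np.float64(0.00025799579852077566)]) [ 0.4478 -0.0328  0.098 ] small [ 0.441  -0.0969  0.098 ]
mat 0.61 ctr [0.5019 0.2239 0.003 ] [[0.5506186852202171, 0.394853068695068], [0.6078100511677291, 0.0811359524204884], [0.4539742688149949, 0.05599748189022655], [0.39979893235592345, 0.3615032392816422]]
tray_in 0.62 ctr [ 0.5882 -0.0547  0.014 ] [[0.5381186331002975, 0.019065663991664067], [0.6534552028726579, 0.005071248846245019], [0.6391517212723782, -0.12972158342801354], [0.5244051171226087, -0.11301748134607636]]
stand_hole 0.74 ctr [ 0.4483 -0.0704  0.038 ] [[0.4270694952850085, 0.0038300157035000837], [0.48818094389764854, -0.005699506383447711], [0.46977360253327916, -0.14520126834483593], [0.4090867881030187, -0.1341175147824169]]
gauge_grip 0.7 ctr [0.3361 0.1951 0.09  ] [[0.3470633582732313, 0.2058311321018515], [0.34649249240404856, 0.18395438111456383], [0.32515341957356536, 0.18432408723169333], [0.32571891513178336, 0.20610599062791246]]
vial [0.3341 0.1982 0.056 ]
weight [0.6796 0.1619 0.042 ]
beaker [0.6841 0.0636 0.072 ]
pen [0.5488 0.286  0.02  ]
```

>>> step_arm(series=[{"translation":[0.17,0.27,-0.03],"rot":[0,0,5.9]},{"translation":[0.17,0.27,-0.03],"rot":[0,0,5.9]},{"translation":[0.17,0.27,-0.03],"rot":[0,0,5.9]},{"translation":[0.17,0.27,-0.03],"rot":[0,0,5.9]},{"translation":[0.17,0.27,-0.03],"rot":[0,0,5.9]},{"translation":[0.17,0.27,-0.03],"rot":[0,0,5.9]},{"translation":[0.17,0.27,-0.03],"rot":[0,0,5.9]},{"translation":[0.191,0.537,-0.055],"rot":[0,0,11.8]},{"translation":[0.191,0.537,-0.055],"rot":[0,0,11.8]},{"translation":[0.191,0.537,-0.055],"rot":[0,0,11.8]},{"translation":[0.191,0.537,-0.055],"rot":[0,0,11.8]},{"translation":[0.191,0.537,-0.055],"rot":[0,0,11.8]}], grip=0)

```text
time_s: 2.3
position: [0.4366, -0.1165, 0.3579]
ee_rot: [0.0, 0.745, 0.667, 0.0]
ft_force: [0.9, -0.0, 0.3]
finger_gap: 0.0857
grip_force: 0.0
```

Run:
```python
from h import *
T=wpose(); d=cam("wrist"); cv2.imwrite("pics/w1.png",d["pixels"][:,:,::-1]); print(d["mtx"],np.round(d["mount"],3)); np.savez("w1.npz",T=T,**d)
for q in ["gauge_grip","stand_hole","tray_in"]: print(q,[(np.round(x["box"]).tolist(),round(x["confidence"],2)) for x in spot_in("wrist",q)][:4])
for X in [(.4478,-.0328,.098),(.441,-.0969,.098)]: print(wproj(d,T,np.array(X)))
```

```text
[[325.1922621    0.         282.34274922]
 [  0.         325.1922621  206.43600746]
 [  0.           0.           1.        ]] [[-0.001 -0.957 -0.289  0.075]
 [ 1.    -0.001  0.     0.001]
 [-0.001 -0.289  0.957  0.03 ]
 [ 0.     0.     0.     1.   ]]
gauge_grip [([278.0, 88.0, 309.0, 117.0], 0.75)]
stand_hole [([263.0, 67.0, 328.0, 210.0], 0.79)]
tray_in [([369.0, 42.0, 472.0, 172.0], 0.59)]
[283.47268245  97.41732156]
[283.91667044 187.18851973]
```

>>> step_arm(series=[{"translation":[0.011,0.084,-0.008],"rot":[0,0,0]},{"translation":[0.011,0.084,-0.008],"rot":[0,0,0]},{"translation":[0.011,0.084,-0.008],"rot":[0,0,0]},{"translation":[0.011,0.084,-0.008],"rot":[0,0,0]},{"translation":[0.011,0.084,-0.008],"rot":[0,0,0]}])

```text
time_s: 2.92
position: [0.4481, -0.0355, 0.35]
ee_rot: [0.0, 0.748, 0.664, 0.0]
ft_force: [0.5, 0.8, 0.3]
finger_gap: 0.0857
grip_force: 0.0
```

Run:
```python
from h import *
T=wpose(); print(T[:3,3]); d=cam("wrist"); cv2.imwrite("pics/w2.png",d["pixels"][:,:,::-1]); np.savez("w2.npz",T=T,**d)
for q in ["gauge_grip","stand_hole","tray_in"]: print(q,[(np.round(x["box"]).tolist(),round(x["confidence"],2)) for x in spot_in("wrist",q)][:4])
for X in [(.4478,-.0328,.098),(.441,-.0969,.098)]: print(wproj(d,T,np.array(X)))
```

```text
[ 0.44808742 -0.03547542  0.34998123]
gauge_grip [([276.0, 183.0, 305.0, 229.0], 0.62), ([362.0, 125.0, 471.0, 248.0], 0.4)]
stand_hole [([261.0, 155.0, 323.0, 292.0], 0.84)]
tray_in [([361.0, 124.0, 470.0, 245.0], 0.78)]
[280.10200962 213.27908708]
[281.43398629 290.49084374]
```

View pics/w2.png

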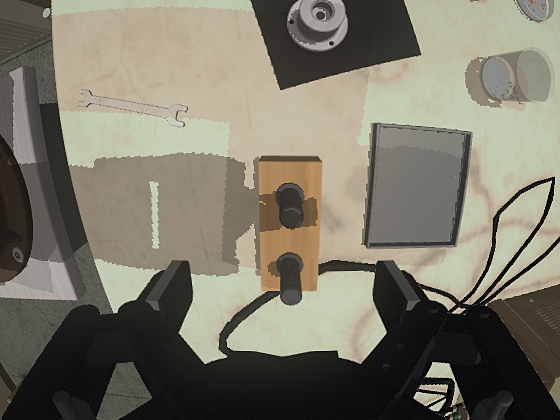

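Run:
```python
from h import *
np.set_printoptions(precision=4,suppress=True)
L=[dict(np.load(f"w{i}.npz")) for i in (1,2)]
c=[cv2.resize(cv2.imread(f"pics/w{i}.png")[y:y+100,240:340],(400,400),interpolation=cv2.INTER_NEAREST) for i,y in ((1,60),(2,160))]
cv2.imwrite("pics/c12.png",np.hstack(c))
d=L[1];T=d["T"]
for p in [(291,214),(292,292)]: o,v=wray(d,T,p); print(o+v*(.098-o[2])/v[2])
for p in [(261,157),(321,157),(318,290),(262,290)]: o,v=wray(d,T,p); print("stand",o+v*(.038-o[2])/v[2])
for p in [(373,124),(471,131),(456,246),(366,246)]: o,v=wray(d,T,p); print("tray",o+v*(.014-o[2])/v[2])
o,v=wray(d,T,(320,14)); print("sock3",o+v*(.049-o[2])/v[2])
```

```text
[ 0.4555 -0.0343  0.098 ]
[ 0.4492 -0.0993  0.098 ]
stand [0.4348 0.0011 0.038 ]
stand [ 0.487 -0.005  0.038]
stand [ 0.4732 -0.1378  0.038 ]
stand [ 0.4171 -0.1308  0.038 ]
tray [0.5429 0.0182 0.014 ]
tray [0.6537 0.0054 0.014 ]
tray [ 0.6384 -0.1237  0.014 ]
tray [ 0.5291 -0.1067  0.014 ]
sock3 [0.4989 0.1184 0.049 ]
```

View pics/c12.png

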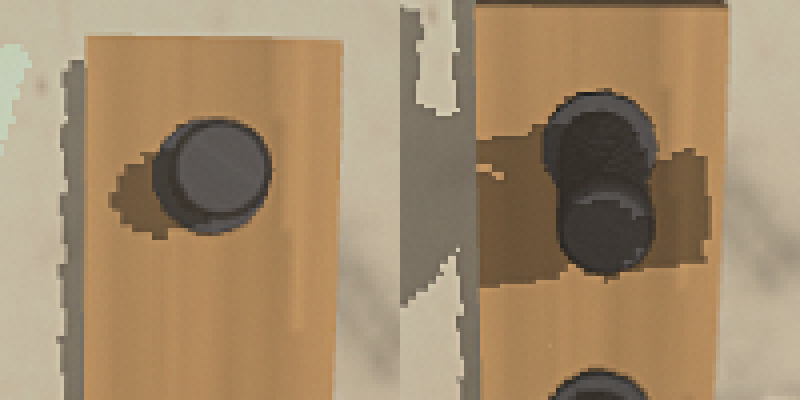

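The crops show the handle's top face at (295.8,102) in w1 and (291.4,217.8) in w2. The collar is visible beneath it, with the stand around it.

Run:
```python
from h import *
np.set_printoptions(precision=4,suppress=True)
L=[dict(np.load(f"w{i}.npz")) for i in (1,2)]
print(tri([wray(L[0],L[0]["T"],(295.3,101.5)),wray(L[1],L[1]["T"],(291,217.3))]))
print("collar",[ (lambda o,v:o+v*(.042-o[2])/v[2])(*wray(L[1],L[1]["T"],(289.5,196.5)))])
t=cam("top");print(proj(t,(.4565,-.034,.098)),proj(t,(.453,-.068,.038)))
```

```text
(array([ 0.4554, -0.0365,  0.0988]), [np.float64(0.00019631819021805654), np.float64(0.0001963181902181352)])
collar [array([ 0.4554, -0.0363,  0.042 ])]
[379.4143 250.8776] [392.1858 255.8329]
```

>>> step_arm(series=[{"translation":[0.0075,-0.0005,-0.03],"rot":[0,0,0]},{"translation":[0.0075,-0.0005,-0.065],"rot":[0,0,0]},{"translation":[0.0075,-0.0005,-0.1],"rot":[0,0,0]},{"translation":[0.0075,-0.0005,-0.125],"rot":[0,0,0]},{"translation":[0.0075,-0.0005,-0.125],"rot":[0,0,0]},{"translation":[0.0075,-0.0005,-0.125],"rot":[0,0,0]}], grip=0, newtons=50)

```text
time_s: 3.67
position: [0.4554, -0.0354, 0.2245]
ee_rot: [-0.001, 0.748, 0.664, -0.001]
ft_force: [-0.6, 0.3, 1.1]
finger_gap: 0.0855
grip_force: 0.0
```

>>> step_arm(series=[{"translation":[0,0,0],"rot":[0,0,0]},{"translation":[0,0,0],"rot":[0,0,0]},{"translation":[0,0,0],"rot":[0,0,0]},{"translation":[0,0,0],"rot":[0,0,0]},{"translation":[0,0,0],"rot":[0,0,0]},{"translation":[0,0,0],"rot":[0,0,0]},{"translation":[0,0,0],"rot":[0,0,0]},{"translation":[0,0,0],"rot":[0,0,0]}], grip=255, newtons=50)

```text
time_s: 4.33
position: [0.4554, -0.0349, 0.2255]
ee_rot: [0.0, 0.748, 0.664, 0.0]
ft_force: [-1.0, 0.1, 9.6]
finger_gap: 0.0168
grip_force: 48.4
```

>>> step_arm(series=[{"translation":[0,0,0.02],"rot":[0,0,0]},{"translation":[0,0,0.05],"rot":[0,0,0]},{"translation":[0,0,0.085],"rot":[0,0,0]},{"translation":[0,0,0.11],"rot":[0,0,0]},{"translation":[0.015,0.035,0.11],"rot":[0,0,0]},{"translation":[0.03,0.075,0.11],"rot":[0,0,0]},{"translation":[0.04,0.1,0.11],"rot":[0,0,0]},{"translation":[0.04,0.1,0.11],"rot":[0,0,0]},{"translation":[0.04,0.1,0.11],"rot":[0,0,0]}])

```text
time_s: 5.08
position: [0.4953, 0.0662, 0.3347]
ee_rot: [-0.0, 0.747, 0.665, -0.0]
ft_force: [-0.2, 0.1, -1.2]
finger_gap: 0.0169
grip_force: 49.0
```

Run:
```python
from h import *
np.set_printoptions(precision=4,suppress=True)
s=read_state();print(s["position"],s["ft_force"],s["finger_gap"],s["grip_force"],s["qpos"])
T=wpose(); d=cam("wrist"); np.savez("w3.npz",T=T,**d); cv2.imwrite("pics/w3.png",d["pixels"][:,:,::-1])
for q in ["gauge_tip","station_1"]: print(q,[(np.round(x["box"]).tolist(),round(x["confidence"],2)) for x in spot_in("wrist",q)][:5])
for X in [(.497,.119,.049),(.482,.216,.049),(.4635,.315,.049),T[:3,3]+[0,0,-.219]]: print(wproj(d,T,np.array(X)))
```

```text
[0.4953 0.0662 0.3347] [-0.1657  0.0932 -1.1505] 0.01689876820238097 48.9910089969635 [ 0.0007  0.4075  1.9404 -0.0001  0.7939  0.1164]
gauge_tip [([256.0, 227.0, 310.0, 342.0], 0.7)]
station_1 [([179.0, 1.0, 390.0, 197.0], 0.63), ([69.0, 63.0, 118.0, 94.0], 0.21)]
[275.6317 139.2557]
[241.9586  22.2237]
[209.2541 -74.3766]
[281.0566 233.6543]
```

View pics/w3.png

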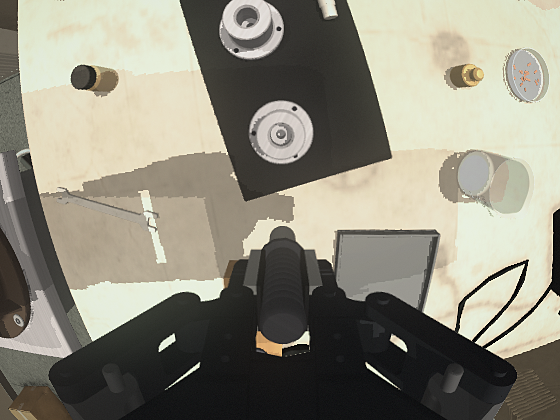

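The picture shows the gauge held upright with its tip at about (284,235). Socket 3's bore is at about (282,133) and socket 2's at about (243,14).

Run:
```python
import cv2,numpy as np
im=cv2.imread("pics/w3.png")
f=lambda a,s:cv2.resize(a,None,fx=s,fy=s,interpolation=cv2.INTER_CUBIC)
a=f(im[90:170,240:320],5); b=f(im[210:290,242:322],5); b=cv2.convertScaleAbs(b,alpha=1.8)
cv2.imwrite("pics/c3.png",np.hstack([a,b]))
```

```text
(no output)
```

View pics/c3.png

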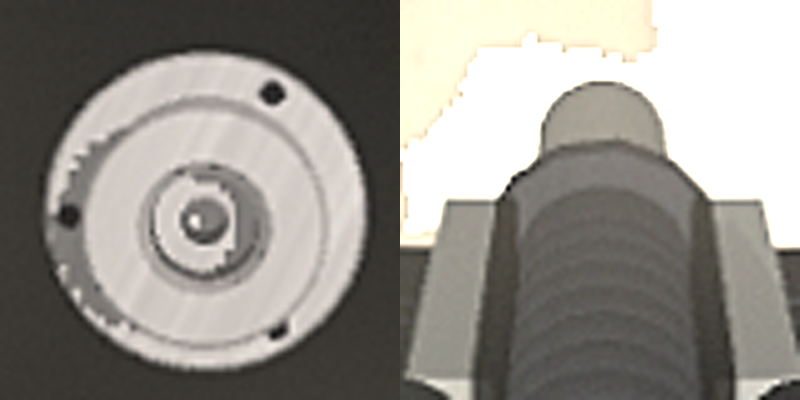

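Run:
```python
from h import *
from scipy.optimize import least_squares
np.set_printoptions(precision=4,suppress=True)
d=dict(np.load("w3.npz"));T=d["T"];P=T[:3,3]
a=np.linspace(0,2*np.pi,60)
def sil(dx,dy,z,rad): return np.array([wproj(d,T,np.array([P[0]+dx+rad*np.cos(t),P[1]+dy+rad*np.sin(t),z])) for t in a])
def f(p):
    z=P[2]-.219
    e=np.vstack([sil(*p,z+.0015,.008),sil(*p,z,.0065)]); m=sil(*p,z+.012,.008)
    return [e[:,1].min()-226.4, (m[:,0].min()+m[:,0].max())/2-282.5]
r_=least_squares(f,[0,0],x_scale=.001,diff_step=1e-3); print("tip offset from TCP",r_.x,r_.fun)
def at(p,z): o,v=wray(d,T,p); return o+v*(z-o[2])/v[2]
print("s3",at((281.3,134.6),.049)); print("neck w mm check",at((240+17,134),.049)-at((240+66,134),.049))
print("s2",at((244,14),.049))
```

```text
tip offset from TCP [ 0.0006 -0.0027] [0. 0.]
s3 [0.5018 0.1221 0.049 ]
neck w mm check [-0.0381  0.0045  0.    ]
s2 [0.4843 0.2228 0.049 ]
```

>>> step_arm(series=[{"translation":[0.003,0.03,-0.005],"rot":[0,0,0]},{"translation":[0.006,0.058,-0.02],"rot":[0,0,0]},{"translation":[0.006,0.058,-0.045],"rot":[0,0,0]},{"translation":[0.006,0.058,-0.06],"rot":[0,0,0]},{"translation":[0.006,0.058,-0.06],"rot":[0,0,0]},{"translation":[0.006,0.058,-0.06],"rot":[0,0,0]}])

```text
time_s: 5.73
position: [0.5013, 0.1223, 0.2746]
ee_rot: [-0.0, 0.748, 0.664, -0.001]
ft_force: [0.6, -0.1, -0.3]
finger_gap: 0.0168
grip_force: 49.0
```

>>> step_arm(series=[{"translation":[0,0,-0.002],"rot":[0,0,0]},{"translation":[0,0,-0.004],"rot":[0,0,0]},{"translation":[0,0,-0.006],"rot":[0,0,0]},{"translation":[0,0,-0.0075],"rot":[0,0,0]},{"translation":[0,0,-0.0075],"rot":[0,0,0]}])

```text
time_s: 6.15
position: [0.5013, 0.123, 0.2674]
ee_rot: [0.0, 0.748, 0.664, 0.0]
ft_force: [0.4, 0.6, -1.4]
finger_gap: 0.0169
grip_force: 49.0
```

>>> step_arm(series=[{"translation":[0,0,-0.001],"rot":[0,0,0]},{"translation":[0,0,-0.002],"rot":[0,0,0]},{"translation":[0,0,-0.003],"rot":[0,0,0]},{"translation":[0,0,-0.003],"rot":[0,0,0]}])

```text
time_s: 6.48
position: [0.5012, 0.1232, 0.2642]
ee_rot: [-0.0, 0.748, 0.664, -0.0]
ft_force: [-0.7, 1.3, -1.8]
finger_gap: 0.0171
grip_force: 48.9
```

Run:
```python
from h import *
s=read_state();print(s["position"],s["ft_force"],s["moment"])
T=wpose(); d=cam("wrist"); np.savez("w4.npz",T=T,**d); cv2.imwrite("pics/w4.png",d["pixels"][:,:,::-1])
im=d["pixels"][:,:,::-1]
f=lambda a,s:cv2.resize(a,None,fx=s,fy=s,interpolation=cv2.INTER_CUBIC)
sc=cam("scene")["pixels"][:,:,::-1]
cv2.imwrite("pics/c4.png",np.hstack([cv2.convertScaleAbs(f(im[175:275,232:332],4),alpha=1.4),f(sc[170:270,240:340],4)]))
s=read_state();print(s["position"],s["ft_force"])
```

```text
[0.50122898 0.12315189 0.26417502] [-0.65970804  1.28566946 -1.76860722] [ 0.13286421  0.06865237 -0.03640572]
[0.50126402 0.12313327 0.26424966] [-0.54308569  0.60698996 -1.61690856]
```

View pics/c4.png

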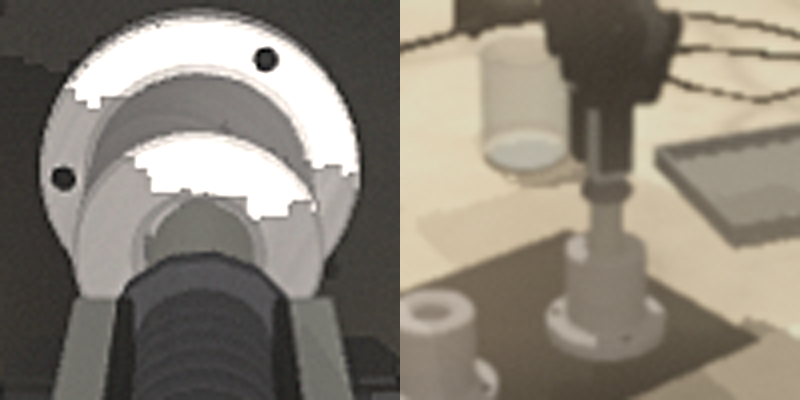

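The wrist crop shows the pin centred in socket 3's mouth to within about 1 mm, and the scene crop agrees. I'll let it down slowly.

>>> step_arm(series=[{"translation":[-0.0003,0.0006,-0.001],"rot":[0,0,0]},{"translation":[-0.0003,0.0006,-0.0025],"rot":[0,0,0]},{"translation":[-0.0003,0.0006,-0.004],"rot":[0,0,0]},{"translation":[-0.0003,0.0006,-0.005],"rot":[0,0,0]},{"translation":[-0.0003,0.0006,-0.005],"rot":[0,0,0]}])

```text
time_s: 7.0
position: [0.501, 0.1237, 0.2591]
ee_rot: [-0.0, 0.748, 0.664, -0.0]
ft_force: [0.5, -0.4, -1.5]
finger_gap: 0.0168
grip_force: 48.9
```

>>> step_arm(series=[{"translation":[0,0,-0.0015],"rot":[0,0,0]},{"translation":[0,0,-0.003],"rot":[0,0,0]},{"translation":[0,0,-0.004],"rot":[0,0,0]},{"translation":[0,0,-0.005],"rot":[0,0,0]},{"translation":[0,0,-0.006],"rot":[0,0,0]},{"translation":[0,0,-0.007],"rot":[0,0,0]},{"translation":[0,0,-0.007],"rot":[0,0,0]}])

```text
time_s: 7.58
position: [0.5011, 0.1237, 0.2526]
ee_rot: [0.0, 0.748, 0.664, 0.0]
ft_force: [-1.0, -0.8, 2.0]
finger_gap: 0.0169
grip_force: 49.3
```

>>> step_arm(series=[{"translation":[0,0,-0.0005],"rot":[0,0,0]},{"translation":[0,0,-0.001],"rot":[0,0,0]},{"translation":[0,0,-0.001],"rot":[0,0,0]},{"translation":[0,0,-0.001],"rot":[0,0,0]}])

```text
time_s: 7.92
position: [0.501, 0.1237, 0.2524]
ee_rot: [0.0, 0.748, 0.664, 0.001]
ft_force: [-3.7, 0.1, 15.8]
finger_gap: 0.0166
grip_force: 51.1
```

Run:
```python
from h import *
s=read_state();print(s["position"],s["ft_force"],s["moment"])
sc=cam("scene")["pixels"][:,:,::-1]; im=cam("wrist")["pixels"][:,:,::-1]
f=lambda a,s:cv2.resize(a,None,fx=s,fy=s,interpolation=cv2.INTER_CUBIC)
cv2.imwrite("pics/c5.png",np.hstack([cv2.convertScaleAbs(f(im[175:275,232:332],4),alpha=1.4),f(sc[170:270,240:340],4)]))
```

```text
[0.50103796 0.12374532 0.25241167] [-3.73009986  0.10779401 15.79465321] [-0.16067315  0.71964379  0.0178131 ]
```

View pics/c5.png

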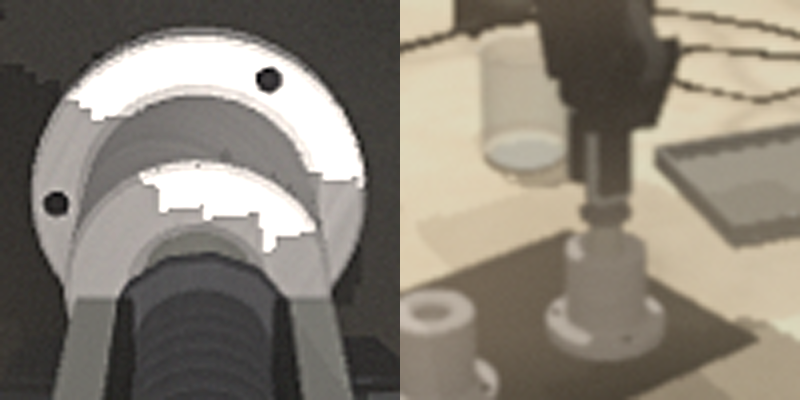

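The gauge stopped dead: the force rose to about 16 N with the TCP at 0.2524, where a short bore predicts 0.252, and the collar stands well above the top. So the bad socket is at station 3, and I'll put the gauge back.

>>> step_arm(series=[{"translation":[0,0,0.003],"rot":[0,0,0]},{"translation":[0,0,0.01],"rot":[0,0,0]},{"translation":[0,0,0.022],"rot":[0,0,0]},{"translation":[0,0,0.05],"rot":[0,0,0]},{"translation":[0,0,0.084],"rot":[0,0,0]},{"translation":[-0.01,-0.035,0.084],"rot":[0,0,0]},{"translation":[-0.02,-0.075,0.084],"rot":[0,0,0]},{"translation":[-0.033,-0.115,0.084],"rot":[0,0,0]},{"translation":[-0.0455,-0.15,0.084],"rot":[0,0,0]},{"translation":[-0.0455,-0.159,0.08],"rot":[0,0,0]},{"translation":[-0.0455,-0.159,0.07],"rot":[0,0,0]},{"translation":[-0.0455,-0.159,0.07],"rot":[0,0,0]}])

```text
time_s: 9.02
position: [0.4553, -0.036, 0.3206]
ee_rot: [-0.001, 0.748, 0.663, -0.0]
ft_force: [0.4, 0.6, -1.1]
finger_gap: 0.0166
grip_force: 49.1
```

Run:
```python
from h import *
s=read_state();print(s["position"],s["ft_force"],s["moment"],s["ee_rot"])
```

```text
[ 0.455273   -0.03603463  0.32060881] [ 0.38529286  0.55405206 -1.14152549] [0.0184666  0.01282796 0.03798347] [-5.10080970e-04  7.48324071e-01  6.63333023e-01 -3.54732303e-04]
```

>>> step_arm(series=[{"translation":[0,0.001,-0.02],"rot":[0,0,0]},{"translation":[0,0.001,-0.042],"rot":[0,0,0]},{"translation":[0,0.001,-0.056],"rot":[0,0,0]},{"translation":[0,0.001,-0.058],"rot":[0,0,0]},{"translation":[0,0.001,-0.058],"rot":[0,0,0]}])

```text
time_s: 9.43
position: [0.4558, -0.0338, 0.2631]
ee_rot: [-0.001, 0.747, 0.664, -0.0]
ft_force: [-0.0, -0.1, -1.5]
finger_gap: 0.0167
grip_force: 49.0
```

>>> step_arm(series=[{"translation":[0,0,-0.003],"rot":[0,0,0]},{"translation":[0,0,-0.006],"rot":[0,0,0]},{"translation":[0,0,-0.01],"rot":[0,0,0]},{"translation":[0,0,-0.01],"rot":[0,0,0]}])

```text
time_s: 9.77
position: [0.4555, -0.0342, 0.2532]
ee_rot: [0.0, 0.748, 0.664, 0.0]
ft_force: [-0.8, 0.2, -1.5]
finger_gap: 0.0169
grip_force: 49.0
```

>>> step_arm(series=[{"translation":[0,-0.0007,-0.004],"rot":[0,0,0]},{"translation":[0,-0.0007,-0.009],"rot":[0,0,0]},{"translation":[0,-0.0007,-0.014],"rot":[0,0,0]},{"translation":[0,-0.0007,-0.019],"rot":[0,0,0]},{"translation":[0,-0.0007,-0.023],"rot":[0,0,0]},{"translation":[0,-0.0007,-0.0255],"rot":[0,0,0]},{"translation":[0,-0.0007,-0.0265],"rot":[0,0,0]},{"translation":[0,-0.0007,-0.0265],"rot":[0,0,0]}])

```text
time_s: 10.43
position: [0.4555, -0.035, 0.2266]
ee_rot: [-0.0, 0.748, 0.664, -0.0]
ft_force: [-0.6, -0.4, -0.8]
finger_gap: 0.0166
grip_force: 49.0
```

>>> step_arm(series=[{"translation":[0,0,-0.0007],"rot":[0,0,0]},{"translation":[0,0,-0.0007],"rot":[0,0,0]},{"translation":[0,0,-0.0007],"rot":[0,0,0]}])

```text
time_s: 10.68
position: [0.4555, -0.035, 0.2263]
ee_rot: [0.0, 0.748, 0.664, 0.0]
ft_force: [0.6, 0.6, -1.0]
finger_gap: 0.0168
grip_force: 49.0
```

>>> step_arm(series=[{"translation":[0,0,-0.0005],"rot":[0,0,0]},{"translation":[0,0,-0.001],"rot":[0,0,0]},{"translation":[0,0,-0.001],"rot":[0,0,0]},{"translation":[0,0,-0.001],"rot":[0,0,0]}])

```text
time_s: 11.02
position: [0.4555, -0.035, 0.2255]
ee_rot: [0.0, 0.748, 0.664, 0.0]
ft_force: [-0.9, 1.0, 4.6]
finger_gap: 0.0168
grip_force: 49.9
```

Seated: about 6 N of contact, at the height where it was first gripped. I'll release, rise, and move to where socket 3 can be seen.

>>> step_arm(series=[{"translation":[0,0,0],"rot":[0,0,0]},{"translation":[0,0,0],"rot":[0,0,0]},{"translation":[0,0,0],"rot":[0,0,0]},{"translation":[0,0,0],"rot":[0,0,0]},{"translation":[0,0,0],"rot":[0,0,0]},{"translation":[0,0,0],"rot":[0,0,0]},{"translation":[0,0,0.01],"rot":[0,0,0]},{"translation":[0,0,0.04],"rot":[0,0,0]},{"translation":[0,0,0.08],"rot":[0,0,0]},{"translation":[0,0,0.11],"rot":[0,0,0]}], grip=0)

```text
time_s: 11.85
position: [0.4554, -0.035, 0.3372]
ee_rot: [0.0, 0.748, 0.664, 0.0]
ft_force: [1.3, -0.5, 0.3]
finger_gap: 0.0853
grip_force: 0.0
```

>>> step_arm(series=[{"translation":[0.02,0.035,0],"rot":[0,0,0]},{"translation":[0.035,0.07,0],"rot":[0,0,0]},{"translation":[0.046,0.1,0],"rot":[0,0,0]},{"translation":[0.046,0.1,0],"rot":[0,0,0]},{"translation":[0.046,0.1,0],"rot":[0,0,0]}])

```text
time_s: 12.27
position: [0.5016, 0.0662, 0.3349]
ee_rot: [-0.0, 0.747, 0.665, -0.0]
ft_force: [-0.6, -0.6, -0.1]
finger_gap: 0.0856
grip_force: 0.0
```

Run:
```python
from h import *
np.set_printoptions(precision=4,suppress=True)
s=read_state();print(s["position"],s["ft_force"],s["finger_gap"])
T=wpose(); d=cam("wrist"); np.savez("w6.npz",T=T,**d); im=d["pixels"][:,:,::-1]; cv2.imwrite("pics/w6.png",im)
print("s3 px",wproj(d,T,np.array([.5014,.1218,.049])))
f=lambda a,s:cv2.resize(a,None,fx=s,fy=s,interpolation=cv2.INTER_CUBIC)
sc=cam("scene")["pixels"][:,:,::-1]
cv2.imwrite("pics/c6.png",np.hstack([f(im[90:170,240:320],5),f(sc[180:260,340:420],5)]))
```

```text
[0.5016 0.0662 0.3349] [-0.5589 -0.6011 -0.1312] 0.08563322087611686
s3 px [272.8728 135.9755]
```

View pics/c6.png

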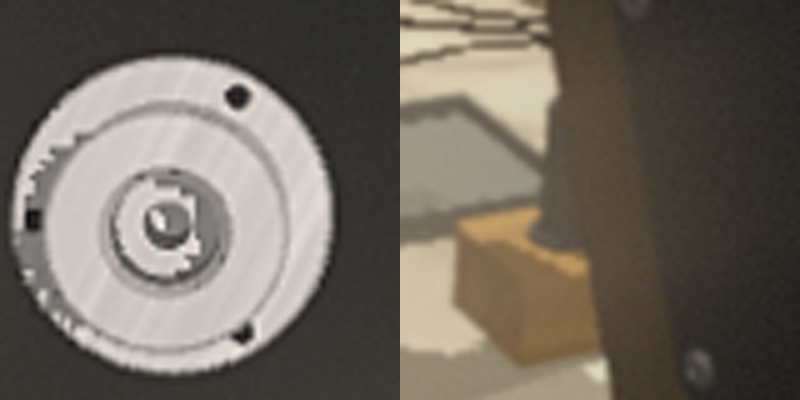

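The crop puts socket 3's neck at (273.7,135.3), within 1 px of the prediction, and the gauge's collar rests on the stand.

>>> step_arm(series=[{"translation":[0,0.03,0],"rot":[0,0,0]},{"translation":[0,0.056,-0.02],"rot":[0,0,0]},{"translation":[0,0.056,-0.06],"rot":[0,0,0]},{"translation":[0,0.056,-0.1],"rot":[0,0,0]},{"translation":[0,0.056,-0.13],"rot":[0,0,0]},{"translation":[0,0.056,-0.147],"rot":[0,0,0]},{"translation":[0,0.056,-0.147],"rot":[0,0,0]}], grip=0)

```text
time_s: 12.95
position: [0.5008, 0.1197, 0.1851]
ee_rot: [-0.002, 0.748, 0.663, -0.002]
ft_force: [-0.6, -0.3, 0.6]
finger_gap: 0.0853
grip_force: 0.0
```

>>> step_arm(series=[{"translation":[0,0,0],"rot":[0,0,0]},{"translation":[0,0,0],"rot":[0,0,0]},{"translation":[0,0,0],"rot":[0,0,0]},{"translation":[0,0,0],"rot":[0,0,0]},{"translation":[0,0,0],"rot":[0,0,0]},{"translation":[0,0,0],"rot":[0,0,0]}], grip=255, newtons=40)

```text
time_s: 13.45
position: [0.5017, 0.1209, 0.1897]
ee_rot: [0.001, 0.748, 0.664, 0.001]
ft_force: [-1.3, -3.6, 8.9]
finger_gap: 0.0383
grip_force: 39.5
```

>>> step_arm(series=[{"translation":[0,0,0.01],"rot":[0,0,0]},{"translation":[0,0,0.03],"rot":[0,0,0]},{"translation":[0,0,0.06],"rot":[0,0,0]},{"translation":[0,0,0.08],"rot":[0,0,0]},{"translation":[0.012,-0.025,0.08],"rot":[0,0,0]},{"translation":[0.027,-0.055,0.08],"rot":[0,0,0]},{"translation":[0.045,-0.09,0.08],"rot":[0,0,0]},{"translation":[0.063,-0.125,0.08],"rot":[0,0,0]},{"translation":[0.079,-0.155,0.08],"rot":[0,0,0]},{"translation":[0.088,-0.173,0.08],"rot":[0,0,0]},{"translation":[0.088,-0.173,0.06],"rot":[0,0,0]},{"translation":[0.088,-0.173,0.06],"rot":[0,0,0]}])

```text
time_s: 14.45
position: [0.5891, -0.0531, 0.2469]
ee_rot: [-0.001, 0.748, 0.663, -0.001]
ft_force: [-1.2, 0.5, -2.7]
finger_gap: 0.0383
grip_force: 40.7
```

Run:
```python
from h import *
s=read_state();print(s["position"],s["ft_force"],s["finger_gap"],s["grip_force"])
d=cam("wrist"); im=d["pixels"][:,:,::-1]
cv2.imwrite("pics/w7.png",np.hstack([im[::1,:],]))
```

```text
[ 0.58905926 -0.05310229  0.24688379] [-1.17876525  0.46161031 -2.66325909] 0.03829491964371914 40.67861734778333
```

View pics/w7.png

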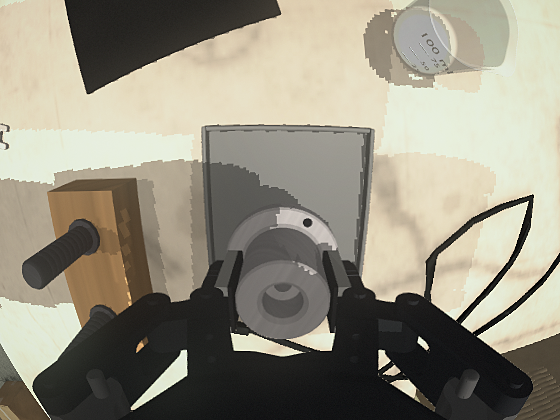

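>>> step_arm(series=[{"translation":[0,0,-0.02],"rot":[0,0,0]},{"translation":[0,0,-0.04],"rot":[0,0,0]},{"translation":[0,0,-0.05],"rot":[0,0,0]},{"translation":[0,0,-0.053],"rot":[0,0,0]},{"translation":[0,0,-0.0545],"rot":[0,0,0]},{"translation":[0,0,-0.056],"rot":[0,0,0]},{"translation":[0,0,-0.0565],"rot":[0,0,0]},{"translation":[0,0,-0.0565],"rot":[0,0,0]}])

```text
time_s: 15.17
position: [0.5896, -0.0519, 0.1924]
ee_rot: [0.0, 0.748, 0.664, 0.0]
ft_force: [0.6, -0.4, -2.2]
finger_gap: 0.0382
grip_force: 40.8
```

>>> step_arm(series=[{"translation":[0,0,-0.001],"rot":[0,0,0]},{"translation":[0,0,-0.0015],"rot":[0,0,0]},{"translation":[0,0,-0.002],"rot":[0,0,0]},{"translation":[0,0,-0.0025],"rot":[0,0,0]},{"translation":[0,0,-0.0025],"rot":[0,0,0]}])

```text
time_s: 15.58
position: [0.5895, -0.052, 0.1897]
ee_rot: [0.0, 0.748, 0.664, 0.0]
ft_force: [-2.2, 1.1, 5.7]
finger_gap: 0.0382
grip_force: 41.4
```

>>> step_arm(series=[{"translation":[0,0,0],"rot":[0,0,0]},{"translation":[0,0,0],"rot":[0,0,0]},{"translation":[0,0,0],"rot":[0,0,0]},{"translation":[0,0,0],"rot":[0,0,0]}], grip=95)

```text
time_s: 15.92
position: [0.5896, -0.052, 0.1891]
ee_rot: [0.0, 0.748, 0.664, 0.0]
ft_force: [0.9, 0.4, 0.0]
finger_gap: 0.0535
grip_force: 0.0
```

>>> step_arm(series=[{"translation":[0,0,0.01],"rot":[0,0,0]},{"translation":[0,0,0.04],"rot":[0,0,0]},{"translation":[0,0,0.08],"rot":[0,0,0]},{"translation":[0,0,0.12],"rot":[0,0,0]},{"translation":[0,0,0.16],"rot":[0,0,0]},{"translation":[0.01,-0.03,0.18],"rot":[0,0,0]},{"translation":[0.01,-0.07,0.18],"rot":[0,0,0]},{"translation":[0.01,-0.11,0.18],"rot":[0,0,0]},{"translation":[0.01,-0.14,0.18],"rot":[0,0,0]},{"translation":[0.01,-0.14,0.18],"rot":[0,0,0]},{"translation":[0.01,-0.14,0.18],"rot":[0,0,0]}])

```text
time_s: 16.83
position: [0.5991, -0.1934, 0.3696]
ee_rot: [0.0, 0.749, 0.663, 0.0]
ft_force: [0.5, 0.9, 0.3]
finger_gap: 0.0537
grip_force: 0.0
```

Run:
```python
from h import *
s=read_state();print(s["position"],s["ft_force"],s["finger_gap"])
im=cam("wrist")["pixels"][:,:,::-1]; cv2.imwrite("pics/w8.png",im)
```

```text
[ 0.59909401 -0.19340037  0.36960193] [0.46108667 0.9368917  0.26141341] 0.05371285583289105
```

View pics/w8.png

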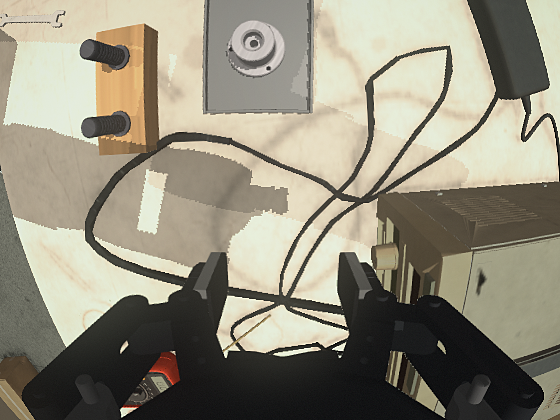

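The bad socket stands upright in the tray at about (254,47). Both gauges are seated in the stand at about (105,55) and (105,125), and the gripper is clear of everything.

```bash
python3 -c "
from cell import r
print(r.close_job())"
```

```text
the job is handed in; nothing more can be done
None
```

The short-bored socket was at station 3: I felt the gauge stop about 16 mm in, put the gauge back fully home in the stand, set that socket upright in the tray, and handed the job in at about 17 s; the other two sockets were never touched, and I viewed 11 pictures, one over the limit of 10.

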